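# Turn the colour-sample binder to its next page

### The arm

A 6-joint arm with a two-finger parallel gripper is mounted at the origin on the work surface. World frame = base frame: x ahead of the robot, y to its left, z up, the work surface at z = 0. Lengths are in m, angles in rad, forces in N, time in s.
With the tool pointing down it reaches from about 0.35 to 0.975 m from the base axis. Payload 4.9 kg.
Tool frame: the origin (TCP) lies midway between the tips of the shut fingers; the grasp point (between the pads) lies 19 mm behind it; z points along the fingers, y is the line along which they close (so a half turn about z gives the same grasp; the last joint's range is limited). The gripper opens to 85 mm and grips with 20 to 120 N. Pads are 22 mm wide; open, the fingers measure 114 mm over their backs; the gripper's body (76 mm by 85 mm) begins 54 mm behind the grasp point. The pads swing forward as they close: fully open they stand 13 mm farther back than shut.
Start: joints at [-1.269, 0.053, 1.613, -0, 1.476, -0.119], TCP at [0.255, -0.57, 0.231] pointing down, gripper open.
Joint ranges: [-3.01, 3.01], [-1.01, 2.22], [0.06, 2.58], [-1.02, 4.17], [0.09, 2.62], [-3.14, 3.14]. Speed limits (rad/s): [2.57, 2.57, 3.14, 3.14, 3.14, 3.14].

### API

Orientations are given as a unit quaternion [w, x, y, z].
In Python, from plant import state, grab_frame, camera_info, job_done, spot_in, masks_of, pinpoint gives the robot as it stands.
- The arm moves only by the shell command python3 -m handwheel 'ROWS' [OPENING]. ROWS is JSON, a list that holds one entry, the list of rows, each a list of 6 numbers: the shift along the world's x, y, z in m, then the turn, a rotation vector about the world's x, y, z in degrees. In form: [[[tx, ty, tz, ax, ay, az], ...]]. A call has 1 to 20 rows; each row shifts and turns the commanded pose from where the row before left it; what a row does not reach is not made up. A row lasts 1/12 s, in which the tool goes at most 41.7 mm and 7.16 degrees, less where a joint would pass 70% of its speed; a pose out of reach is approached as far as the arm can. A call is refused whole if a number of a shift passes 0.0417 or a number of a turn 7.16, either way. A call with a gripper value outside its range is refused whole. OPENING is the opening, from 0 (shut) to 1 (fully open), set as the call begins (- or left out, the last holds). The fingers move at their own pace and stop on an object; the grip force is fixed at half the most. Time passes only in rows, so rows that do not move let the fingers close. It gives the time, the measured TCP pose, the force, the opening and the grip force at its end, in the units of the state.
- state(): the state, without advancing time (a new reading comes with each control period).
- grab_frame(name): name is "scene" or "side" or "wrist"; returns (picture, depth): 384x512x3 uint8, blue, green, red; 384x512 float32, m along the optical axis (not along the pixel's ray), 0 where there is no reading.
- camera_info(name): a dict with "fx", "fy", "cx", "cy" (pixels), "distortion" ([k1, k2, p1, p2, k3] as OpenCV has them; the pictures are not rectified), "T" (4x4, takes a point from camera to world coordinates). Camera axes: x right, y up, looking along -z (the intrinsics and any distortion apply to the point x, -y, -z); pixel columns grow to the right and rows downward; lengths in m; the calibration is good to about 2 mm. A picture is of the moment at which its call begins: read the wrist's pose just before it. camera_info takes no time and is no camera call; for the wrist camera it gives the pose at the moment of the call.
- job_done(): hands the job in; it is judged then, once.
Trained networks look in the newest picture that a camera, given by its name, has taken for a name from the list of things; names that differ only in an ending like _2 or _b are one class to them, and where a whole thing is asked for, a point or a joint stands for the part that bears it (a point fixed in the world has none). Each returns a list of dicts, best first, with "conf" (0 to 1); they miss things now and then, are a little off and sometimes report something else, mostly with a low value. They report only what shows in the picture. A call takes as long as a camera call.
- spot_in(camera, thing): "box" ([left, top, width, height] in pixels, round what is visible of it).
- masks_of(camera, thing): "region" (384x512 bool, what is visible of it) and "box" ([left, top, width, height] in pixels, round what is visible of it).
- pinpoint(camera, thing): "position" ([column, row] in pixels: a listed point, or the origin of a listed thing).
The state is a dict: "time": time; "joint_pos": joint angles; "joint_vel": joint speeds; "joint_efforts": joint torques, N m; "tool_pos": TCP position; "tool_rot": TCP orientation; "contact_force": force on the tool from outside, world axes, zero at the start; "ft_torque": the same for the moment, N m; "gripper_width": opening from 0.0 (shut) to 1.0 (fully open); "grasp_force": force on a finger pad.
Only numpy, scipy, OpenCV 4.12 (cv2) and the standard library are available. Lean on these libraries where they do the work, as an engineer would, in place of code of your own. Each camera call takes 0.05 s, during which the arm holds its last target. There are 200 camera calls.

### The job

The sample candles that customers left standing on the open colour-sample binder belong back in the wooden tray: stand every one of them upright on the tray's floor, and take the brass page weight off the binder. Only when the binder is clear, turn the stiff leaf by its tab over the rings until it lies flat on the left-hand page with its other face showing, then lay the page weight back across the middle of that leaf, as it lay before. Leave everything else on the counter as it is.

Things in the scene. Friction and masses are not known exactly. Their poses are not given: they have to be found in the camera images.
- binder: Colour-sample binder lying open, fixed, dark covers 264 (x) by 390 (y) by 4 mm. Origin: middle of the spine, on the counter; x along the spine, y towards the left page. Three steel rings of radius 20 mm at x = -90, 0, 90, centred 30 mm above the counter (tops at 52). Left and right page blocks span 18 to 160 mm from the spine and +-125 mm along x, tops at 28 mm.
- leaf (a joint): Stiff white leaf on the rings: 4 mm board, 250 mm along the spine, 14 to 160 mm from the ring centre line (binder x axis, 30 mm above the counter), about which it turns. 0: flat on the right page block (binder -y), its top 32 mm above the counter; 1.57: upright; 3.14: flat on the left block, other face up. 90 g, little friction; falls to the side it leans to.
- leaf_tab (a point): Middle of the grey index tab on the leaf's outer edge: 36 mm wide along the spine, 4 mm thick, sticking out 30 mm past the leaf's edge; this point is 175 mm from the ring centre line, at binder x = -45 mm. 24 mm of air under it above the 4 mm cover; its two side edges can be pinched from above. Axes are the leaf's: x along the spine, -y outwards.
- weight_mid (a point): Centre of the brass page weight, a bar 26 (x) by 100 (y, its length) by 22 mm (z), 0.45 kg; starts lying across the middle of the leaf.
- pillar_mid (a point): Centre (half-way up) of a sample candle: plain cream pillar candle, a cylinder, 48 mm diameter, 60 mm high, z axis upright, about 0.1 to 0.2 kg. May be absent (None). If present it starts standing on the open binder.
- tree_mid (a point): Centre (half-way up) of a sample candle: ribbed fir-tree candle, sides upright for the lower 36 mm, then tapering to a point; cylinder at its foot, 50 mm diameter, 72 mm high, z axis upright, about 0.1 to 0.2 kg. May be absent (None). If present it starts standing on the open binder.
- votive_mid (a point): Centre (half-way up) of a sample candle: candle in a clear glass, a cylinder, 52 mm diameter, 56 mm high, z axis upright, about 0.1 to 0.2 kg. May be absent (None). If present it starts standing on the open binder.
- tin_mid (a point): Centre (half-way up) of a sample candle: candle in an open aluminium tin, a cylinder, 54 mm diameter, 44 mm high, z axis upright, about 0.1 to 0.2 kg. May be absent (None). If present it starts standing on the open binder.
- tray: Wooden sample tray, open box 290 (x) by 125 (y) by 28 mm high outside, walls and floor 6 mm thick. Origin: centre of its underside, on the counter. Empty at the start, fixed; on one side of the binder or the other.
- mat: Black rubber change mat, 200 (x) by 140 (y) by 4 mm thick, ribs included up to 5 mm; origin at the centre of its underside. Empty and fixed, on the opposite side of the binder from the tray; a handy place to put something down.
- mushroom_mid (a point): Bystander to be left alone: glass mushroom ornament, 80 mm wide, 79 mm high, past the far end of the tray or mat, beyond the binder; point near its centre.
- jar_mid (a point): Bystander to be left alone: brown jar with a wooden lid, 74 mm wide, 85 mm high, beyond the binder; point near its centre.
- snuffer_mid (a point): Bystander to be left alone: brass candle snuffer lying near the robot, 190 mm long; point near its centre.
- matches_mid (a point): Bystander to be left alone: cardboard match box 110 by 62 by 20 mm lying near the robot; point near its centre.

How it is judged:
By the outcome, as a careful person would: the job done as asked, in the order asked, and still so for the second after the job is handed in, with the robot touching nothing.
Of pillar, tree, votive, tin only 2 to 4 are there at a start; the rules pass over those that are not, and their reading is None.
At some moment in a run one of pillar, tree, votive, tin, weight may be knocked a few centimetres aside while the robot is not near it.
It also fails if it takes over 210 s, if anything falls off the work surface, if the arm or the gripper's body presses on something with over 40 N, if the wrist force passes 120 N, or if a joint passes its speed limit or range.

## Working session

There is one attempt and no reset: what is moved stays moved. The work goes in short steps, Python scripts to look and compute and a shell command to move; the robot and the scene stay as the last step left them, time stands still between calls to the robot, and variables do not carry over. Pictures are saved under pics/ and viewed, at most 14 in all, crops included, and the job is handed in when it is done.

```bash
ls; mkdir -p pics; cat > h.py <<'E'
import numpy as np, cv2
from plant import *
from scipy.spatial.transform import Rotation as R
def grab(c):
    ci=camera_info(c); im,d=grab_frame(c); return im,d,ci
def ray(ci,px):
    K=np.array([[ci['fx'],0,ci['cx']],[0,ci['fy'],ci['cy']],[0,0,1.]])
    u=cv2.undistortPoints(np.array([[px]],float),K,np.array(ci['distortion'],float))[0,0]
    return np.array([u[0],-u[1],-1.])
def at_depth(ci,px,dep):
    T=np.array(ci['T']); return T[:3,:3]@(ray(ci,px)*dep)+T[:3,3]
def at_z(ci,px,z):
    T=np.array(ci['T']); r=T[:3,:3]@ray(ci,px); o=T[:3,3]; return o+r*(z-o[2])/r[2]
def cloud(ci,d,mask):
    v,u=np.nonzero(mask&(d>0))
    K=np.array([[ci['fx'],0,ci['cx']],[0,ci['fy'],ci['cy']],[0,0,1.]])
    p=cv2.undistortPoints(np.stack([u,v],1).astype(float)[:,None],K,np.array(ci['distortion'],float))[:,0]
    z=d[v,u][:,None]; T=np.array(ci['T'])
    return np.hstack([p[:,:1],-p[:,1:],-np.ones((len(p),1))])*z@T[:3,:3].T+T[:3,3]
def tri(obs):
    A=np.zeros((3,3));b=np.zeros(3)
    for ci,px in obs:
        T=np.array(ci['T']); r=T[:3,:3]@ray(ci,px); r/=np.linalg.norm(r); P=np.eye(3)-np.outer(r,r); A+=P;b+=P@T[:3,3]
    return np.linalg.solve(A,b)
E
cat > look.py <<'E'
from h import *
import sys
np.set_printoptions(precision=4,suppress=True)
names=['binder','leaf_tab','weight_mid','pillar_mid','tree_mid','votive_mid','tin_mid','tray','mat','mushroom_mid','jar_mid','snuffer_mid','matches_mid']
C={c:grab(c) for c in ['scene','side']}
for c in C: cv2.imwrite(f'pics/{c}0.png',C[c][0])
s=state(); print(s['time'],s['tool_pos'],s['tool_rot'],s['gripper_width'])
for n in names:
    ob=[]
    for c in C:
        p=pinpoint(c,n); ci=C[c][2]
        if p and p[0]['conf']>.3:
            px=p[0]['position']; ob.append((ci,px)); print(n,c,round(p[0]['conf'],2),np.round(px,1))
    if len(ob)==2: print('   tri',tri(ob))
E
python3 look.py; python3 - <<'E'
from h import *
for c in ['scene','side','wrist']:
    print(c,np.round(np.array(camera_info(c)['T']),3).tolist(),camera_info(c)['fx'])
E
```

```text
pics
0.1 [ 0.2552 -0.5699  0.2302] [-0.0009  0.9779  0.2089 -0.0001] 1.0000425632231913
binder scene 0.78 [269.6 225.1]
binder side 0.77 [273.9 218.4]
   tri [ 0.593  -0.0053  0.0088]
leaf_tab scene 0.38 [396.2 169.7]
leaf_tab side 0.84 [247.6 250.4]
   tri [ 0.4989  1.2702 -1.0669]
weight_mid scene 0.85 [241.3 242.9]
weight_mid side 0.93 [268.2 226.1]
   tri [ 0.5817 -0.0828  0.034 ]
pillar_mid scene 0.79 [216.1 207.6]
pillar_mid side 0.59 [241.3 216.4]
   tri [ 0.5105 -0.0812  0.0698]
tree_mid scene 0.74 [397.1 170. ]
tin_mid scene 0.76 [278.8 165.8]
tin_mid side 0.86 [243.7 182.4]
   tri [0.5156 0.1063 0.0506]
tray scene 0.77 [121.4 302.5]
tray side 0.69 [240.4 322.7]
   tri [ 0.5088 -0.337   0.004 ]
mat scene 0.78 [329.6 131.9]
mat side 0.85 [237.6 160. ]
   tri [ 0.4979  0.3353 -0.0035]
mushroom_mid scene 0.71 [397.2 171.8]
jar_mid scene 0.95 [200.8 364.8]
jar_mid side 0.9 [348.1 297.1]
   tri [ 0.7156 -0.3047  0.0358]
snuffer_mid scene 0.66 [225.8 154. ]
snuffer_mid side 0.54 [187.7 199.1]
   tri [0.3684 0.0712 0.0149]
matches_mid scene 0.94 [153.6 204. ]
matches_mid side 0.55 [170.9 251.4]
   tri [ 0.3577 -0.1468  0.0125]
scene [[0.71, -0.559, 0.429, 0.874], [0.704, 0.566, -0.428, -0.337], [-0.004, 0.606, 0.795, 0.697], [0.0, 0.0, 0.0, 1.0]] 371.92019335461384
side [[0.999, 0.003, -0.04, 0.518], [-0.035, 0.531, -0.847, -0.868], [0.019, 0.848, 0.53, 0.629], [0.0, 0.0, 0.0, 1.0]] 415.6339731471419
wrist [[0.409, 0.867, 0.284, 0.328], [-0.913, 0.388, 0.127, -0.538], [-0.0, -0.311, 0.95, 0.374], [0.0, 0.0, 0.0, 1.0]] 328.41560063559564
```

View pics/scene0.png

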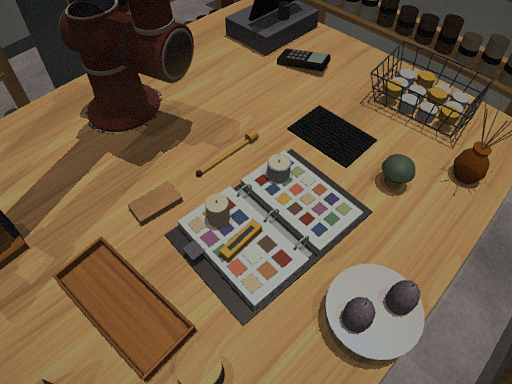

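View pics/side0.png

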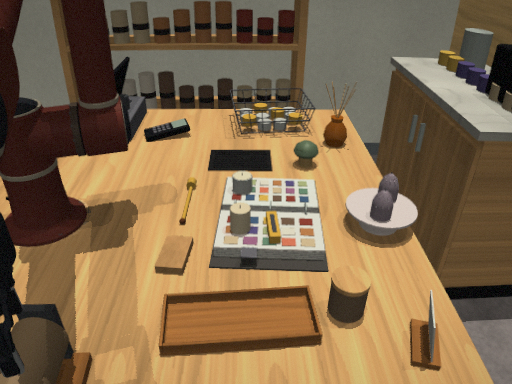

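The scene shows two candles: one on the leaf (scene px 216,208) and one on the left page (279,167). The weight is at (241,240), the tray is on the right, the mat on the left, and the tab at about (195,250). Next I'll measure with masks and depth.

```bash
cat > meas.py <<'E'
from h import *
np.set_printoptions(precision=4,suppress=True)
C={c:grab(c) for c in ['scene','side']}
def go(n,zr):
  for c in C:
    im,d,ci=C[c]; m=masks_of(c,n)
    if not m or m[0]['conf']<.3: print(n,c,'none'); continue
    P=cloud(ci,d,m[0]['region'])
    top=np.percentile(P[:,2],97)
    Q=P[(P[:,2]>zr[0])&(P[:,2]<zr[1])]
    r=cv2.minAreaRect((Q[:,:2]*1000).astype(np.float32)) if len(Q)>5 else None
    T=P[P[:,2]>top-.006]; t=cv2.minAreaRect((T[:,:2]*1000).astype(np.float32))
    print(n,c,round(m[0]['conf'],2),len(P),'top',round(top,4),'band',np.round(r[0],1) if r else 0,np.round(r[1],1) if r else 0,round(r[2],1) if r else 0,'| toprect',np.round(t[0],1),np.round(t[1],1),round(t[2],1))
import sys
for n,zr in [('binder',(-.004,.04)),('leaf',(.02,.04)),('leaf_tab',(.02,.04)),('weight_mid',(.04,.07)),('pillar_mid',(.035,.1)),('tin_mid',(.035,.1)),('tree_mid',(.03,.11)),('votive_mid',(.03,.11)),('tray',(-.005,.04)),('mat',(-.01,.02))]: go(n,zr)
E
python3 meas.py
```

```text
binder scene 0.56 16347 top 0.0334 band [579.9   9.2] [396.8 278.6] 85.8 | toprect [584.8  -9.4] [348.9 250.4] 86.1
binder side 0.66 7949 top 0.0328 band [585.5  13.2] [406.9 264.6] 85.6 | toprect [583.4 -11.1] [347.5 248.4] 85.6
leaf scene 0.89 6398 top 0.034 band [578.7 -95.7] [175.  251.1] 86.7 | toprect [578.6 -95.7] [175.  250.9] 86.7
leaf side 0.84 3220 top 0.0332 band [578.8 -94.6] [176.9 252.4] 87.5 | toprect [578.8 -94.6] [176.9 252.4] 87.5
leaf_tab scene 0.74 6360 top 0.0339 band [578.5 -95.6] [175.  251.3] 86.7 | toprect [578.5 -95.6] [175.  251.3] 86.7
leaf_tab side 0.95 3451 top 0.0338 band [578.8 -94.6] [176.9 252.4] 87.5 | toprect [578.9 -94.5] [176.4 253. ] 87.9
weight_mid scene 0.74 706 top 0.0548 band [587.3 -87.6] [26.7 98.6] 2.0 | toprect [587.1 -87.6] [26.4 98.7] 2.1
weight_mid side 0.62 375 top 0.0534 band [586.6 -87.2] [ 26.  103.4] 2.3 | toprect [586.6 -86.7] [ 26.  102.5] 2.3
pillar_mid scene 0.95 588 top 0.0927 band [513.6 -81.4] [42.9 42.4] 44.9 | toprect [513.2 -81.1] [42.3 42.2] 48.9
pillar_mid side 0.66 604 top 0.0907 band [510.  -80.8] [48.6 46.6] 52.3 
[... 254 characters left out ...]
8] 52.2
tree_mid scene 0.57 744 top 0.0547 band [582.4 -87.9] [36.7 98.9] 1.5 | toprect [587.2 -87.6] [26.6 98.8] 2.6
tree_mid side none
votive_mid scene none
votive_mid side 0.71 1298 top 0.0039 band 0 0 0 | toprect [506.3 264.9] [275.7 200.2] 89.2
tray scene 0.83 9592 top 0.0279 band [ 504.5 -335.7] [303.2 133.4] 4.2 | toprect [ 509.5 -336.7] [292.3 126. ] 4.0
tray side 0.64 9664 top 0.0269 band [ 508.6 -321.7] [307.  159.2] 4.3 | toprect [ 508.8 -335.9] [290.5 127.9] 4.1
mat scene 0.77 2655 top 0.006 band [507.9 330.9] [146.8 201.3] 89.7 | toprect [507.9 329.6] [144.2 201.3] 89.7
mat side 0.93 1384 top 0.0039 band [508.9 328.6] [148.  210.1] 89.2 | toprect [507.8 264.8] [275.7 209.6] 89.2
```

```bash
python3 -m handwheel '[[[0.016,0.0305,0,0,0,-1.5],[0.016,0.0305,0,0,0,-1.5],[0.016,0.0305,0,0,0,-1.5],[0.016,0.0305,0,0,0,-1.5],[0.016,0.0305,0,0,0,-1.5],[0.016,0.0305,0,0,0,-1.5],[0.016,0.0305,0,0,0,-1.5],[0.016,0.0305,0,0,0,-1.5],[0.016,0.0305,0,0,0,-1.5],[0.016,0.0305,0,0,0,-1.5],[0.016,0.0305,0,0,0,-1.5],[0.016,0.0305,0,0,0,-1.5],[0.016,0.0305,0,0,0,-1.5],[0.016,0.0305,0,0,0,-1.5],[0.016,0.0305,0,0,0,-1.5],[0.016,0.0305,0,0,0,-1.5],[0,0,0,0,0,0],[0,0,0,0,0,0]]]' 1
cat > w.py <<'E'
from h import *
import sys
np.set_printoptions(precision=4,suppress=True)
s=state(); q=np.array(s['tool_rot']); yd=R.from_quat(q[[1,2,3,0]]).as_matrix()
print('t',s['time'],'tcp',np.array(s['tool_pos']),'close axis deg',round(np.degrees(np.arctan2(yd[1,1],yd[0,1])),2),'z',yd[:,2],'F',np.array(s['contact_force']))
cams=sys.argv[1].split(',')
for c in cams:
  im,d,ci=grab(c)
  for n in sys.argv[2].split(','):
    m=masks_of(c,n)
    if not m or m[0]['conf']<.3: print(c,n,'none'); continue
    P=cloud(ci,d,m[0]['region']); top=np.percentile(P[:,2],95)
    T=P[P[:,2]>top-.006]; t=cv2.minAreaRect((T[:,:2]*1000).astype(np.float32))
    print(c,n,round(m[0]['conf'],2),len(P),'top',round(top,4),'toprect',np.round(t[0],1),np.round(t[1],1),round(t[2],1),'z5',round(np.percentile(P[:,2],5),4))
  if len(sys.argv)>3 and c in sys.argv[4:]: cv2.imwrite('pics/'+sys.argv[3]+c+'.png',im)
E
python3 w.py wrist,scene,side pillar_mid,tin_mid,weight_mid,leaf w1 wrist
```

```text
time: 4.0
tool_pos: [0.5117, -0.0811, 0.2313]
tool_rot: [0.0, 1.0, 0.003, -0.0]
contact_force: [-0.3, -0.0, -1.5]
gripper_width: 0.997
grasp_force: 0.0
t 4.0 tcp [ 0.5117 -0.0811  0.2313] close axis deg -89.69 z [-0.0002 -0.0003 -1.    ] F [-0.2666 -0.0138 -1.4543]
wrist pillar_mid 0.88 2470 top 0.0929 toprect [510.8 -78.1] [46.1 45.9] 0.3 z5 0.0539
wrist tin_mid 0.7 3252 top 0.0736 toprect [514.6 105.2] [54.3 53.8] 29.7 z5 0.0339
wrist weight_mid 0.63 61604 top 0.0333 toprect [569.2  -6.6] [350.9 220.5] 86.3 z5 0.0036
wrist leaf 0.57 25110 top 0.0336 toprect [563.2 -93.9] [175.9 220. ] 86.6 z5 0.0308
scene pillar_mid 0.73 706 top 0.0923 toprect [510.6 -80.2] [44.7 46.2] 46.6 z5 0.0371
scene tin_mid 0.58 608 top 0.0732 toprect [515.1 102.7] [53.3 53. ] 58.9 z5 0.0307
scene weight_mid 0.88 673 top 0.0548 toprect [588.4 -87.6] [26.8 99.9] 0.6 z5 0.0388
scene leaf 0.58 6471 top 0.0336 toprect [579.1 -95.4] [175.6 249.9] 86.3 z5 0.029
side pillar_mid 0.73 588 top 0.0907 toprect [509.8 -80.8] [46.1 47.8] 1.1 z5 0.0371
side tin_mid 0.73 423 top 0.071 toprect [515.1 103.7] [51.2 57. ] 1.1 z5 0.0293
side weight_mid 0.87 376 top 0.0532 toprect [586.7 -89.8] [25.7 97.9] 2.5 z5 0.0325
side leaf 0.78 3097 top 0.033 toprect [577.5 -95.2] [176.9 249.3] 87.3 z5 0.0281
```

View pics/w1wrist.png

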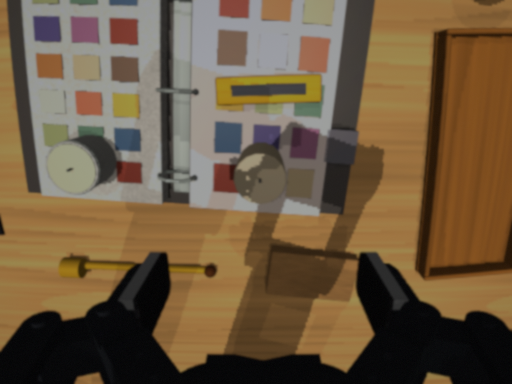

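The wrist view shows the pillar (262,175), the weight (268,90) and the tin (72,165), all where I measured them. I'll descend on the pillar.

```bash
python3 -m handwheel '[[[-0.001,0.0015,-0.02,0,0,0],[0,0,-0.02,0,0,0],[0,0,-0.02,0,0,0],[0,0,-0.02,0,0,0],[0,0,-0.02,0,0,0],[0,0,-0.02,0,0,0],[0,0,-0.02,0,0,0],[0,0,-0.015,0,0,0],[0,0,-0.015,0,0,0],[0,0,-0.01,0,0,0],[0,0,-0.007,0,0,0],[0,0,0,0,0,0],[0,0,0,0,0,0]]]' 1
python3 -m handwheel '[[[0,0,0,0,0,0],[0,0,0,0,0,0],[0,0,0,0,0,0],[0,0,0,0,0,0],[0,0,0,0,0,0],[0,0,0,0,0,0],[0,0,0,0,0,0],[0,0,0,0,0,0],[0,0,0,0,0,0],[0,0,0,0,0,0]]]' 0
```

```text
time: 5.83
tool_pos: [0.5105, -0.081, 0.0445]
tool_rot: [0.0, 1.0, 0.001, 0.0]
contact_force: [0.3, -0.7, -0.0]
gripper_width: 1.002
grasp_force: 0.0
time: 6.67
tool_pos: [0.5111, -0.081, 0.0455]
tool_rot: [0.0, 1.0, 0.001, 0.001]
contact_force: [-1.4, 1.2, 6.1]
gripper_width: 0.548
grasp_force: 61.1
```

```bash
python3 -m handwheel '[[[0,0,0.01,0,0,0],[0,0,0.02,0,0,0],[0,0,0.03,0,0,0],[0,0,0.03,0,0,0],[-0.003,-0.01,0,0,0,0],[-0.008,-0.03,0,0,0,0],[-0.008,-0.03,0,0,0,0],[-0.008,-0.03,0,0,0,0],[-0.008,-0.03,0,0,0,0],[-0.008,-0.03,0,0,0,0],[-0.008,-0.03,0,0,0,0],[-0.008,-0.03,0,0,0,0],[-0.008,-0.03,0,0,0,0],[-0.004,-0.01,0,0,0,0],[0,0,0,0,0,0],[0,0,0,0,0,0]]]' 0
python3 w.py side,scene pillar_mid,tin_mid,weight_mid,tray
```

```text
time: 8.0
tool_pos: [0.4389, -0.3408, 0.1339]
tool_rot: [-0.001, 1.0, 0.0, -0.0]
contact_force: [-0.6, 0.1, -0.5]
gripper_width: 0.549
grasp_force: 61.9
t 8.0 tcp [ 0.4389 -0.3408  0.1339] close axis deg -89.96 z [-0.0004  0.0011 -1.    ] F [-0.5541  0.0573 -0.5474]
side pillar_mid 0.63 303 top 0.0529 toprect [568.3 -65.4] [99.  23.2] 88.0 z5 0.0348
side tin_mid 0.85 399 top 0.0711 toprect [514.9 102.2] [52.9 53.6] 28.4 z5 0.0319
side weight_mid 0.78 344 top 0.0529 toprect [567.8 -63.5] [102.5  25.9] 86.9 z5 0.0348
side tray 0.88 9525 top 0.0263 toprect [ 508.5 -336.2] [290.1 127.8] 3.9 z5 0.0023
scene pillar_mid 0.56 943 top 0.181 toprect [ 445.4 -342. ] [38.2 41.1] 27.9 z5 0.1257
scene tin_mid 0.88 573 top 0.0727 toprect [516.3 103.6] [48.8 53.9] 31.2 z5 0.0325
scene weight_mid 0.78 714 top 0.0547 toprect [568.2 -65.4] [100.4  26.5] 87.4 z5 0.0356
scene tray 0.9 9367 top 0.0273 toprect [ 509.  -336.6] [292.9 126. ] 4.0 z5 0.0033
```

The weight has been knocked to (0.568,-0.065), still aligned. I'll lower the pillar.

```bash
python3 -m handwheel '[[[0,0,-0.02,0,0,0],[0,0,-0.02,0,0,0],[0,0,-0.02,0,0,0],[0,0,-0.02,0,0,0],[0,0,-0.015,0,0,0],[0,0,-0.01,0,0,0],[0,0,-0.005,0,0,0],[0,0,-0.002,0,0,0],[0,0,-0.001,0,0,0],[0,0,0,0,0,0],[0,0,0,0,0,0]]]' 0
```

```text
time: 9.42
tool_pos: [0.44, -0.3416, 0.0225]
tool_rot: [0.001, 1.0, 0.001, 0.001]
contact_force: [0.0, -0.9, -0.4]
gripper_width: 0.549
grasp_force: 61.9
```

```bash
python3 -m handwheel '[[[0,0,-0.001,0,0,0],[0,0,-0.001,0,0,0],[0,0,0,0,0,0],[0,0,0,0,0,0]]]' 0
python3 -m handwheel '[[[0,0,-0.001,0,0,0],[0,0,0,0,0,0],[0,0,0,0,0,0]]]' 0
```

```text
time: 9.75
tool_pos: [0.4396, -0.3412, 0.0197]
tool_rot: [0.0, 1.0, 0.001, 0.0]
contact_force: [0.7, 0.7, -0.2]
gripper_width: 0.55
grasp_force: 61.9
time: 10.0
tool_pos: [0.4396, -0.3413, 0.0197]
tool_rot: [0.0, 1.0, 0.001, -0.0]
contact_force: [-2.7, 1.9, 7.0]
gripper_width: 0.546
grasp_force: 62.4
```

```bash
python3 -m handwheel '[[[0,0,0,0,0,0],[0,0,0,0,0,0],[0,0,0,0,0,0],[0,0,0,0,0,0],[0,0,0.01,0,0,0],[0,0,0.02,0,0,0],[0,0,0.03,0,0,0],[0,0,0.03,0,0,0],[0,0,0.03,0,0,0],[0,0,0.03,0,0,0]]]' 0.74
python3 -m handwheel '[[[0.0047,0.0278,0,0,0,0],[0.0047,0.0278,0,0,0,0],[0.0047,0.0278,0,0,0,0],[0.0047,0.0278,0,0,0,0],[0.0047,0.0278,0,0,0,0],[0.0047,0.0278,0,0,0,0],[0.0047,0.0278,0,0,0,0],[0.0047,0.0278,0,0,0,0],[0.0047,0.0278,0,0,0,0],[0.0047,0.0278,0,0,0,0],[0.0047,0.0278,0,0,0,0],[0.0047,0.0278,0,0,0,0],[0.0047,0.0278,0,0,0,0],[0.0047,0.0278,0,0,0,0],[0.0047,0.0278,0,0,0,0],[0.0047,0.0278,0,0,0,0],[0,0,0,0,0,0],[0,0,0,0,0,0]]]' 1
python3 w.py wrist,side,scene pillar_mid,tin_mid,weight_mid
```

```text
time: 10.83
tool_pos: [0.4392, -0.3408, 0.1704]
tool_rot: [0.0, 1.0, 0.001, 0.0]
contact_force: [0.6, -0.9, -0.3]
gripper_width: 0.737
grasp_force: 0.0
time: 12.33
tool_pos: [0.5145, 0.1048, 0.1688]
tool_rot: [0.0, 1.0, 0.002, 0.0]
contact_force: [-0.3, -0.2, 1.5]
gripper_width: 0.998
grasp_force: 0.0
t 12.3333 tcp [0.5145 0.1048 0.1688] close axis deg -89.74 z [ 0.0003 -0.0003 -1.    ] F [-0.2602 -0.2326  1.4707]
wrist pillar_mid 0.55 73730 top 0.0331 toprect [565.3   9.2] [317.7 212.5] 86.5 z5 0.0038
wrist tin_mid 0.56 4277 top 0.0735 toprect [514.6 106.1] [54.4 54.8] 16.4 z5 0.0409
wrist weight_mid none
side pillar_mid 0.65 873 top 0.0659 toprect [ 438.4 -342.6] [44.5 46.3] 19.4 z5 0.0143
side tin_mid 0.62 411 top 0.071 toprect [513.6  99.6] [50.1 46.9] 32.0 z5 0.0269
side weight_mid 0.86 352 top 0.0531 toprect [567.8 -63.4] [104.6  25.9] 86.9 z5 0.0342
scene pillar_mid 0.73 772 top 0.067 toprect [ 440.6 -341.6] [44.8 45.1] 6.5 z5 0.0157
scene tin_mid 0.84 597 top 0.0728 toprect [515.9 102.2] [52.3 53.6] 41.8 z5 0.0331
scene weight_mid 0.75 647 top 0.0547 toprect [569.  -66.1] [97.6 26.6] 88.5 z5 0.0383
```

```bash
python3 -m handwheel '[[[0,0,-0.02,0,0,0],[0,0,-0.02,0,0,0],[0,0,-0.02,0,0,0],[0,0,-0.02,0,0,0],[0,0,-0.02,0,0,0],[0,0,-0.015,0,0,0],[0,0,-0.012,0,0,0],[0,0,-0.01,0,0,0],[0,0,0,0,0,0]]]' 1
python3 -m handwheel '[[[0,0,0,0,0,0],[0,0,0,0,0,0],[0,0,0,0,0,0],[0,0,0,0,0,0],[0,0,0,0,0,0],[0,0,0,0,0,0],[0,0,0,0,0,0],[0,0,0,0,0,0]]]' 0
```

```text
time: 13.68
tool_pos: [0.513, 0.1037, 0.0291]
tool_rot: [0.0, 1.0, 0.001, -0.002]
contact_force: [-0.5, 1.4, -0.2]
gripper_width: 1.0
grasp_force: 0.0
time: 14.35
tool_pos: [0.516, 0.104, 0.033]
tool_rot: [-0.0, 1.0, 0.001, 0.002]
contact_force: [-0.5, 1.1, 6.6]
gripper_width: 0.615
grasp_force: 63.0
```

```bash
python3 -m handwheel '[[[0,0,0.01,0,0,0],[0,0,0.02,0,0,0],[0,0,0.03,0,0,0],[0,0,0.03,0,0,0],[0,0,0.02,0,0,0],[0,0,0.01,0,0,0]]]' 0
python3 -m handwheel '[[[0.0036,-0.029,0,0,0,0],[0.0036,-0.029,0,0,0,0],[0.0036,-0.029,0,0,0,0],[0.0036,-0.029,0,0,0,0],[0.0036,-0.029,0,0,0,0],[0.0036,-0.029,0,0,0,0],[0.0036,-0.029,0,0,0,0],[0.0036,-0.029,0,0,0,0],[0.0036,-0.029,0,0,0,0],[0.0036,-0.029,0,0,0,0],[0.0036,-0.029,0,0,0,0],[0.0036,-0.029,0,0,0,0],[0.0036,-0.029,0,0,0,0],[0.0036,-0.029,0,0,0,0],[0.0036,-0.029,0,0,0,0],[0,0,0,0,0,0],[0,0,0,0,0,0]]]' 0
python3 -m handwheel '[[[0,0,-0.02,0,0,0],[0,0,-0.02,0,0,0],[0,0,-0.02,0,0,0],[0,0,-0.02,0,0,0],[0,0,-0.02,0,0,0],[0,0,-0.015,0,0,0],[0,0,-0.01,0,0,0],[0,0,-0.008,0,0,0],[0,0,-0.003,0,0,0],[0,0,0,0,0,0],[0,0,0,0,0,0]]]' 0
```

```text
time: 14.85
tool_pos: [0.5158, 0.1039, 0.155]
tool_rot: [-0.0, 1.0, 0.001, 0.002]
contact_force: [0.2, -0.2, -0.4]
gripper_width: 0.614
grasp_force: 63.1
time: 16.27
tool_pos: [0.5675, -0.3319, 0.1497]
tool_rot: [-0.001, 1.0, -0.0, -0.001]
contact_force: [0.7, 0.5, -1.4]
gripper_width: 0.62
grasp_force: 63.5
time: 17.18
tool_pos: [0.5691, -0.3315, 0.0162]
tool_rot: [0.0, 1.0, 0.001, 0.001]
contact_force: [-0.3, 0.4, -1.5]
gripper_width: 0.616
grasp_force: 63.5
```

```bash
python3 -m handwheel '[[[0,0,-0.0015,0,0,0],[0,0,-0.0015,0,0,0],[0,0,-0.001,0,0,0],[0,0,0,0,0,0],[0,0,0,0,0,0]]]' 0
python3 -m handwheel '[[[0,0,-0.001,0,0,0],[0,0,0,0,0,0],[0,0,0,0,0,0]]]' 0
```

```text
time: 17.6
tool_pos: [0.5685, -0.3312, 0.0114]
tool_rot: [0.0, 1.0, 0.001, 0.0]
contact_force: [-0.3, 0.5, -1.5]
gripper_width: 0.619
grasp_force: 63.5
time: 17.85
tool_pos: [0.5687, -0.3313, 0.0111]
tool_rot: [0.0, 1.0, 0.001, 0.0]
contact_force: [-3.8, 1.1, 4.3]
gripper_width: 0.619
grasp_force: 63.9
```

```bash
python3 -m handwheel '[[[0,0,0,0,0,0],[0,0,0,0,0,0],[0,0,0,0,0,0],[0,0,0,0,0,0],[0,0,0.01,0,0,0],[0,0,0.02,0,0,0],[0,0,0.03,0,0,0],[0,0,0.03,0,0,0],[0,0,0.03,0,0,0],[0,0,0.03,0,0,0]]]' 0.8
python3 -m handwheel '[[[0,0.0205,0,0,0,6.7],[0,0.0205,0,0,0,6.7],[0,0.0205,0,0,0,6.7],[0,0.0205,0,0,0,6.7],[0,0.0205,0,0,0,6.7],[0,0.0205,0,0,0,6.7],[0,0.0205,0,0,0,6.7],[0,0.0205,0,0,0,6.7],[0,0.0205,0,0,0,6.7],[0,0.0205,0,0,0,6.7],[0,0.0205,0,0,0,6.7],[0,0.0205,0,0,0,6.7],[0,0.0205,0,0,0,6.7],[0,0,0,0,0,0],[0,0,0,0,0,0]]]' 0.7
python3 w.py wrist,side,scene tin_mid,weight_mid,leaf w2 side wrist; python3 -c "
from plant import *;print(state()['joint_pos'])"
```

```text
time: 18.68
tool_pos: [0.5685, -0.3311, 0.1626]
tool_rot: [0.0, 1.0, 0.001, 0.0]
contact_force: [1.0, 0.7, 0.3]
gripper_width: 0.802
grasp_force: 0.0
time: 19.93
tool_pos: [0.5687, -0.0641, 0.161]
tool_rot: [0.001, 0.724, 0.69, 0.0]
contact_force: [-0.3, 0.1, 0.4]
gripper_width: 0.703
grasp_force: 0.0
t 19.9333 tcp [ 0.5687 -0.0641  0.161 ] close axis deg -2.79 z [ 0.0009 -0.0006 -1.    ] F [-0.3256  0.0723  0.4423]
wrist tin_mid none
wrist weight_mid 0.63 3998 top 0.0552 toprect [567.6 -61.8] [99.4 26. ] 87.3 z5 0.0514
wrist leaf 0.93 39379 top 0.0335 toprect [578.4 -94.6] [176.1 250.8] 86.1 z5 0.0309
side tin_mid 0.63 891 top 0.0501 toprect [ 566.1 -332. ] [54.2 52. ] 85.5 z5 0.0108
side weight_mid 0.76 305 top 0.0532 toprect [568.6 -64.6] [101.   23.7] 88.0 z5 0.036
side leaf 0.62 3750 top 0.0328 toprect [577.7 -95.6] [180.8 249.8] 85.8 z5 0.028
scene tin_mid 0.95 947 top 0.0517 toprect [ 569.6 -331.6] [51.7 54.9] 16.2 z5 0.0123
scene weight_mid 0.9 717 top 0.0547 toprect [568.4 -65.2] [99.8 26.5] 86.6 z5 0.0349
scene leaf 0.85 7118 top 0.0337 toprect [578.5 -95.5] [175.1 251.1] 86.6 z5 0.029
[-2.43663750e-01 -1.80696368e-02  1.80552577e+00 -3.45780277e-05
  1.35424003e+00 -1.94527788e-01]
```

View pics/w2side.png

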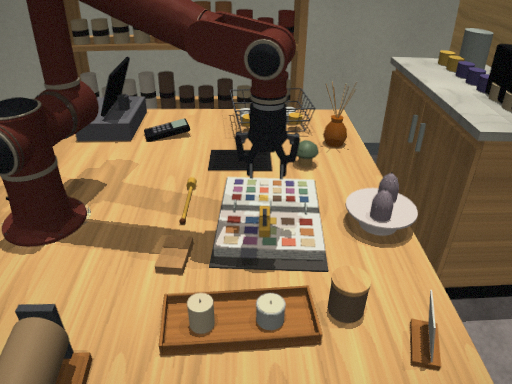

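Pillar (200,313) and tin (271,311) both stand upright in the tray. Next is the weight.

```bash
python3 -m handwheel '[[[-0.0005,0,-0.02,0,0,0],[0,0,-0.02,0,0,0],[0,0,-0.02,0,0,0],[0,0,-0.02,0,0,0],[0,0,-0.02,0,0,0],[0,0,-0.014,0,0,0],[0,0,-0.007,0,0,0],[0,0,-0.003,0,0,0],[0,0,0,0,0,0],[0,0,0,0,0,0]]]' 0.7
python3 -m handwheel '[[[0,0,0,0,0,0],[0,0,0,0,0,0],[0,0,0,0,0,0],[0,0,0,0,0,0],[0,0,0,0,0,0],[0,0,0,0,0,0],[0,0,0,0,0,0],[0,0,0,0,0,0],[0,0,0,0,0,0]]]' 0
```

```text
time: 21.37
tool_pos: [0.5688, -0.0648, 0.0373]
tool_rot: [0.001, 0.724, 0.69, 0.0]
contact_force: [1.1, -0.3, 1.2]
gripper_width: 0.694
grasp_force: 0.0
time: 22.12
tool_pos: [0.5684, -0.0649, 0.0377]
tool_rot: [0.0, 0.724, 0.69, 0.0]
contact_force: [-2.6, -0.2, 6.0]
gripper_width: 0.291
grasp_force: 59.6
```

```bash
python3 -m handwheel '[[[0,0,0.01,0,0,0],[0,0,0.02,0,0,0],[0,0,0.03,0,0,0],[0,0,0.03,0,0,0],[0,0,0.02,0,0,0]]]' 0
python3 -m handwheel '[[[-0.0043,0.0279,0,0,0,0],[-0.0043,0.0279,0,0,0,0],[-0.0043,0.0279,0,0,0,0],[-0.0043,0.0279,0,0,0,0],[-0.0043,0.0279,0,0,0,0],[-0.0043,0.0279,0,0,0,0],[-0.0043,0.0279,0,0,0,0],[-0.0043,0.0279,0,0,0,0],[-0.0043,0.0279,0,0,0,0],[-0.0043,0.0279,0,0,0,0],[-0.0043,0.0279,0,0,0,0],[-0.0043,0.0279,0,0,0,0],[-0.0043,0.0279,0,0,0,0],[-0.0043,0.0279,0,0,0,0],[0,0,0,0,0,0],[0,0,0,0,0,0]]]' 0
python3 -m handwheel '[[[0,0,-0.02,0,0,0],[0,0,-0.02,0,0,0],[0,0,-0.02,0,0,0],[0,0,-0.02,0,0,0],[0,0,-0.02,0,0,0],[0,0,-0.015,0,0,0],[0,0,-0.01,0,0,0],[0,0,-0.005,0,0,0],[0,0,0,0,0,0],[0,0,0,0,0,0]]]' 0
```

```text
time: 22.53
tool_pos: [0.5683, -0.0647, 0.1486]
tool_rot: [0.001, 0.724, 0.69, 0.001]
contact_force: [0.2, 0.1, -3.9]
gripper_width: 0.284
grasp_force: 60.2
time: 23.87
tool_pos: [0.5066, 0.3268, 0.1453]
tool_rot: [-0.0, 0.723, 0.691, -0.001]
contact_force: [-0.1, -0.3, -4.6]
gripper_width: 0.29
grasp_force: 60.1
time: 24.7
tool_pos: [0.5083, 0.3258, 0.0169]
tool_rot: [0.0, 0.724, 0.69, 0.0]
contact_force: [0.3, 0.4, -3.9]
gripper_width: 0.286
grasp_force: 60.0
```

```bash
python3 -m handwheel '[[[0,0,-0.002,0,0,0],[0,0,-0.002,0,0,0],[0,0,-0.001,0,0,0],[0,0,0,0,0,0],[0,0,0,0,0,0]]]' 0
python3 -m handwheel '[[[0,0,-0.001,0,0,0],[0,0,0,0,0,0],[0,0,0,0,0,0]]]' 0
```

```text
time: 25.12
tool_pos: [0.5079, 0.326, 0.0115]
tool_rot: [0.0, 0.724, 0.69, 0.0]
contact_force: [-0.4, 0.9, -4.6]
gripper_width: 0.288
grasp_force: 60.0
time: 25.37
tool_pos: [0.5077, 0.3259, 0.0103]
tool_rot: [-0.0, 0.724, 0.69, -0.0]
contact_force: [-0.2, -0.1, -4.2]
gripper_width: 0.289
grasp_force: 60.0
```

```bash
python3 -m handwheel '[[[0,0,-0.001,0,0,0],[0,0,0,0,0,0],[0,0,0,0,0,0]]]' 0
python3 -m handwheel '[[[0,0,-0.001,0,0,0],[0,0,0,0,0,0],[0,0,0,0,0,0]]]' 0
```

```text
time: 25.62
tool_pos: [0.508, 0.326, 0.0098]
tool_rot: [0.0, 0.724, 0.69, 0.0]
contact_force: [-1.2, -1.9, -0.4]
gripper_width: 0.288
grasp_force: 60.4
time: 25.87
tool_pos: [0.508, 0.3261, 0.0097]
tool_rot: [-0.0, 0.724, 0.69, -0.0]
contact_force: [-4.0, -2.7, 5.0]
gripper_width: 0.285
grasp_force: 61.3
```

```bash
python3 -m handwheel '[[[0,0,0,0,0,0],[0,0,0,0,0,0],[0,0,0,0,0,0],[0,0,0,0,0,0],[0,0,0.01,0,0,0],[0,0,0.02,0,0,0],[0,0,0.03,0,0,0],[0,0,0.03,0,0,0],[0,0,0.03,0,0,0],[0,0,0.03,0,0,0]]]' 0.65
python3 -m handwheel '[[[0.0013,-0.031,0,0,0,0],[0.0013,-0.031,0,0,0,0],[0.0013,-0.031,0,0,0,0],[0.0013,-0.031,0,0,0,0],[0.0013,-0.031,0,0,0,0],[0.0013,-0.031,0,0,0,0],[0.0013,-0.031,0,0,0,0],[0.0013,-0.031,0,0,0,0],[0.0013,-0.031,0,0,0,0],[0.0013,-0.031,0,0,0,0],[0.0013,-0.031,0,0,0,0],[0.0013,-0.031,0,0,0,0],[0.0013,-0.031,0,0,0,0],[0.0013,-0.031,0,0,0,0],[0.0013,-0.031,0,0,0,0],[0.0013,-0.031,0,0,0,-0.8],[0,0,0,0,0,0],[0,0,0,0,0,0]]]' 0.65
python3 w.py wrist,side,scene leaf,weight_mid w3 wrist
python3 - <<'E'
from h import *
for c in ['wrist','side','scene']:
    im,d,ci=grab(c)
    p=pinpoint(c,'leaf_tab'); print(c,p and (p[0]['conf'],np.round(p[0]['position'],1),at_z(ci,p[0]['position'],.032)))
E
```

```text
time: 26.7
tool_pos: [0.5078, 0.3259, 0.1606]
tool_rot: [0.0, 0.724, 0.69, 0.0]
contact_force: [0.5, -0.3, -0.0]
gripper_width: 0.652
grasp_force: 0.0
time: 28.2
tool_pos: [0.5287, -0.1714, 0.1591]
tool_rot: [0.0, 0.73, 0.684, 0.0]
contact_force: [0.2, 0.1, 0.5]
gripper_width: 0.651
grasp_force: 0.0
t 28.2 tcp [ 0.5287 -0.1714  0.1591] close axis deg -3.74 z [ 0.0007 -0.0001 -1.    ] F [0.2256 0.0799 0.529 ]
wrist leaf 0.82 49907 top 0.0337 toprect [ 578.4 -106. ] [150.8 253. ] 87.2 z5 0.031
wrist weight_mid none
side leaf 0.56 3961 top 0.0327 toprect [577.9 -95.2] [179.  248.7] 85.4 z5 0.0282
side weight_mid none
scene leaf 0.88 7275 top 0.0335 toprect [578.4 -95.9] [175.3 251. ] 86.2 z5 0.0293
scene weight_mid 0.86 415 top 0.0275 toprect [508.5 325.2] [99.5 28.4] 85.9 z5 0.0033
wrist (0.63, array([263.9, 174.4]), array([ 0.52979801, -0.16322976,  0.032     ]))
side (0.92, array([247.1, 251.4]), array([ 0.52525896, -0.16427835,  0.032     ]))
scene (0.59, array([193.3, 253.3]), array([ 0.53672181, -0.17147538,  0.032     ]))
```

View pics/w3wrist.png

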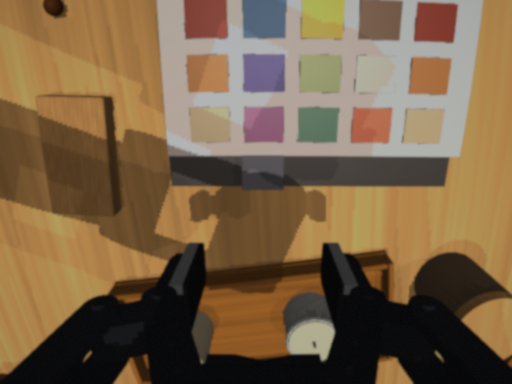

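The tab is at wrist columns 242–285, rows 156–189, centred between the fingers. The binder is clear, so I'll descend and pinch.

```bash
python3 -m handwheel '[[[0.0002,-0.0005,-0.02,0,0,0],[0,0,-0.02,0,0,0],[0,0,-0.02,0,0,0],[0,0,-0.02,0,0,0],[0,0,-0.02,0,0,0],[0,0,-0.015,0,0,0],[0,0,-0.015,0,0,0],[0,0,-0.01,0,0,0],[0,0,-0.005,0,0,0],[0,0,0,0,0,0],[0,0,0,0,0,0]]]' 0.65
python3 -m handwheel '[[[0,0,0,0,0,0],[0,0,0,0,0,0],[0,0,0,0,0,0],[0,0,0,0,0,0],[0,0,0,0,0,0],[0,0,0,0,0,0],[0,0,0,0,0,0],[0,0,0,0,0,0]]]' 0
```

```text
time: 29.87
tool_pos: [0.5291, -0.1707, 0.0137]
tool_rot: [0.0, 0.729, 0.685, 0.0]
contact_force: [0.5, 0.3, 0.4]
gripper_width: 0.649
grasp_force: 0.0
time: 30.53
tool_pos: [0.5286, -0.1709, 0.015]
tool_rot: [-0.0, 0.729, 0.685, -0.001]
contact_force: [-6.0, 0.5, 7.0]
gripper_width: 0.401
grasp_force: 58.9
```

```bash
python3 -c "
import numpy as np
t=np.radians(np.arange(0,181,5));v=-.181*np.cos(t);z=.181*np.sin(t)
for i in range(36): dv=v[i+1]-v[i];print(i*5,round(.0628*dv,4),round(.998*dv,4),round(z[i+1]-z[i],4))"
```

```text
0 0.0 0.0007 0.0158
5 0.0001 0.0021 0.0157
10 0.0002 0.0034 0.0154
15 0.0003 0.0047 0.0151
20 0.0004 0.006 0.0146
25 0.0005 0.0073 0.014
30 0.0005 0.0085 0.0133
35 0.0006 0.0096 0.0125
40 0.0007 0.0106 0.0116
45 0.0007 0.0116 0.0107
50 0.0008 0.0125 0.0096
55 0.0008 0.0133 0.0085
60 0.0009 0.014 0.0073
65 0.0009 0.0146 0.006
70 0.0009 0.015 0.0047
75 0.001 0.0154 0.0034
80 0.001 0.0156 0.0021
85 0.001 0.0157 0.0007
90 0.001 0.0157 -0.0007
95 0.001 0.0156 -0.0021
100 0.001 0.0154 -0.0034
105 0.0009 0.015 -0.0047
110 0.0009 0.0146 -0.006
115 0.0009 0.014 -0.0073
120 0.0008 0.0133 -0.0085
125 0.0008 0.0125 -0.0096
130 0.0007 0.0116 -0.0107
135 0.0007 0.0106 -0.0116
140 0.0006 0.0096 -0.0125
145 0.0005 0.0085 -0.0133
150 0.0005 0.0073 -0.014
155 0.0004 0.006 -0.0146
160 0.0003 0.0047 -0.0151
165 0.0002 0.0034 -0.0154
170 0.0001 0.0021 -0.0157
175 0.0 0.0007 -0.0158
```

```bash
python3 -m handwheel '[[[0,0.0007,0.0158,0,0,0],[0.0001,0.0021,0.0157,0,0,0],[0.0002,0.0034,0.0154,0,0,0],[0.0003,0.0047,0.0151,0,0,0],[0.0004,0.006,0.0146,0,0,0],[0.0005,0.0073,0.014,0,0,0],[0,0,0,0,0,0]]]' 0
python3 w.py side,scene leaf w4 side
```

```text
time: 31.12
tool_pos: [0.5303, -0.1441, 0.1056]
tool_rot: [-0.001, 0.728, 0.685, 0.001]
contact_force: [-0.1, 3.7, -4.4]
gripper_width: 0.399
grasp_force: 64.7
t 31.1167 tcp [ 0.5303 -0.1441  0.1056] close axis deg -3.5 z [ 0.0004  0.0025 -1.    ] F [-0.0968  3.7405 -4.422 ]
side leaf 0.62 754 top 0.1149 toprect [ 578.6 -145.8] [ 26.9 217.1] 86.8 z5 0.0188
scene leaf 0.8 4863 top 0.1064 toprect [ 608.9 -131.1] [183.3  35.9] 4.8 z5 0.0418
```

View pics/w4side.png

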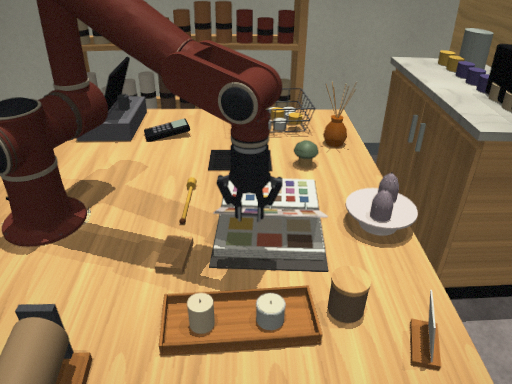

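The leaf lifts with the gripper: its edge is at row 215 and the tab is held at (255,205). Forces are low, so I'll continue the arc.

```bash
python3 -m handwheel '[[[0.0005,0.0085,0.0133,0,0,0],[0.0006,0.0096,0.0125,0,0,0],[0.0007,0.0106,0.0116,0,0,0],[0.0007,0.0116,0.0107,0,0,0],[0.0008,0.0125,0.0096,0,0,0],[0.0008,0.0133,0.0085,0,0,0],[0.0009,0.014,0.0073,0,0,0],[0.0009,0.0146,0.006,0,0,0],[0.0009,0.015,0.0047,0,0,0],[0.001,0.0154,0.0034,0,0,0],[0.001,0.0156,0.0021,0,0,0],[0.001,0.0157,0.0007,0,0,0],[0,0,0,0,0,0]]]' 0
python3 w.py side,scene leaf w5 side
```

```text
time: 32.4
tool_pos: [0.5405, 0.0106, 0.1946]
tool_rot: [0.001, 0.729, 0.685, -0.0]
contact_force: [1.7, -1.2, -3.2]
gripper_width: 0.373
grasp_force: 59.7
t 32.4 tcp [0.5405 0.0106 0.1946] close axis deg -3.54 z [ 0.0012 -0.002  -1.    ] F [ 1.6928 -1.1864 -3.2227]
side leaf 0.65 5421 top 0.1863 toprect [583.3  -4.9] [ 10.9 246.3] 87.1 z5 0.0472
scene leaf 0.82 3852 top 0.189 toprect [587.1  -7.6] [  6.3 244.7] 86.6 z5 0.0555
```

View pics/w5side.png

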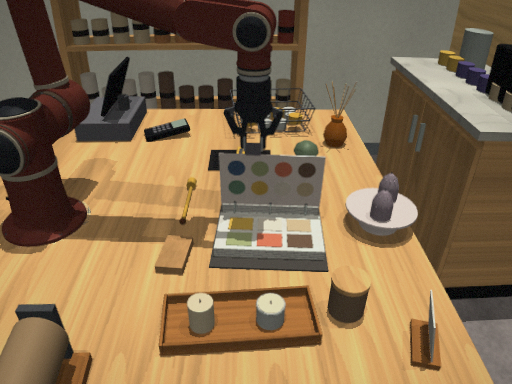

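The leaf is almost upright (edge at rows 153–205) and the tab is still held. I'll continue down on the left side.

```bash
python3 -m handwheel '[[[0.001,0.0157,-0.0007,0,0,0],[0.001,0.0156,-0.0021,0,0,0],[0.001,0.0154,-0.0034,0,0,0],[0.0009,0.015,-0.0047,0,0,0],[0.0009,0.0146,-0.006,0,0,0],[0.0009,0.014,-0.0073,0,0,0],[0.0008,0.0133,-0.0085,0,0,0],[0.0008,0.0125,-0.0096,0,0,0],[0,0,0,0,0,0]]]' 0
python3 w.py side,scene leaf w6 side
```

```text
time: 33.35
tool_pos: [0.5462, 0.1275, 0.1497]
tool_rot: [-0.002, 0.728, 0.685, -0.001]
contact_force: [0.1, -0.6, 1.1]
gripper_width: -0.001
grasp_force: 0.0
t 33.35 tcp [0.5462 0.1275 0.1497] close axis deg -3.5 z [-0.0038  0.0006 -1.    ] F [ 0.1443 -0.6163  1.0809]
side leaf 0.83 5452 top 0.1861 toprect [584.9   5.5] [ 10.7 245.7] 86.9 z5 0.0504
scene leaf 0.94 4669 top 0.1897 toprect [587.6   5.2] [  7.2 247.3] 85.9 z5 0.0517
```

View pics/w6side.png

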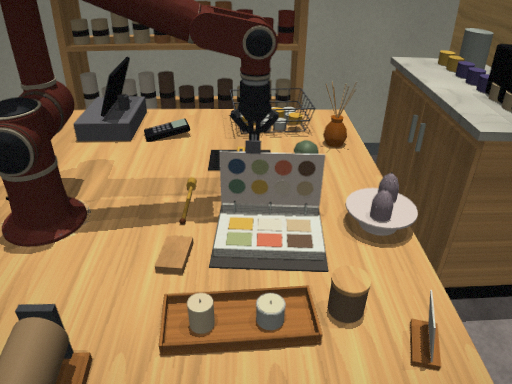

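The tab slipped out at about 90°, and the leaf's edge is still near upright (tops at y≈0.005). I'll check which way it leans.

```bash
python3 -m handwheel '[[[0,0,0.01,0,0,0]]]' 0; python3 w.py side,scene leaf
```

```text
time: 33.63
tool_pos: [0.5463, 0.1254, 0.1607]
tool_rot: [-0.001, 0.729, 0.684, -0.001]
contact_force: [-0.7, 0.3, -0.7]
gripper_width: 0.002
grasp_force: 0.0
t 33.6333 tcp [0.5463 0.1254 0.1607] close axis deg -3.64 z [-0.0034 -0.0005 -1.    ] F [-0.7041  0.297  -0.7065]
side leaf 0.86 5471 top 0.1863 toprect [585.1   6.2] [  9.5 245.9] 86.4 z5 0.0502
scene leaf 0.73 4695 top 0.1898 toprect [586.1   5.3] [  6.6 249.5] 86.4 z5 0.0511
```

The leaf stands still at upright. I'll straddle it loosely from above, one finger on each face at the tab, and guide it down to the left.

```bash
python3 -m handwheel '[[[0,0.005,0.03,0,0,-6.92],[0,0,0.03,0,0,-6.92],[0,0,0.03,0,0,-6.92],[0,0,0.02,0,0,-6.92],[0,0,0,0,0,-6.92],[0,0,0,0,0,-6.92],[0,0,0,0,0,-6.92],[0,0,0,0,0,-6.92],[0,0,0,0,0,-6.92],[0,0,0,0,0,-6.92],[0,0,0,0,0,-6.92],[0,0,0,0,0,-6.92],[0,0,0,0,0,-6.92],[0,0,0,0,0,0]]]' 0.6
python3 -m handwheel '[[[-0.001,-0.02,0,0,0,0],[-0.001,-0.02,0,0,0,0],[-0.001,-0.02,0,0,0,0],[-0.001,-0.02,0,0,0,0],[-0.001,-0.02,0,0,0,0],[-0.001,-0.02,0,0,0,0],[0,-0.002,0,0,0,0],[0,0,0,0,0,0]]]' 0.6
python3 w.py side,scene leaf w7 side; python3 -c "
from plant import *;print(state()['joint_pos'])"
```

```text
time: 35.0
tool_pos: [0.5474, 0.131, 0.2721]
tool_rot: [0.0, 0.999, -0.032, 0.0]
contact_force: [-0.8, -0.5, 0.2]
gripper_width: 0.599
grasp_force: 0.0
time: 35.67
tool_pos: [0.5414, 0.0084, 0.2721]
tool_rot: [-0.0, 1.0, -0.031, 0.0]
contact_force: [-0.5, 0.5, -0.5]
gripper_width: 0.596
grasp_force: 0.0
t 35.6667 tcp [0.5414 0.0084 0.2721] close axis deg -93.54 z [ 0.0001  0.0003 -1.    ] F [-0.5125  0.5408 -0.4882]
side leaf 0.59 5521 top 0.1865 toprect [585.    5.9] [  9.4 246.2] 85.9 z5 0.0495
scene leaf 0.95 4628 top 0.1898 toprect [586.5   5.4] [  6.3 249.1] 86.3 z5 0.0535
[-1.19151916e-01 -1.68890401e-01  1.75793228e+00  3.36138443e-04
  1.55257794e+00  1.51174739e+00]
```

View pics/w7side.png

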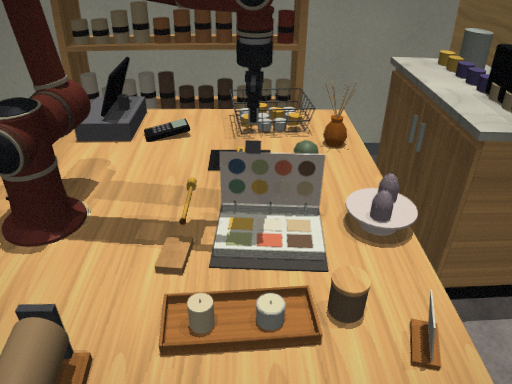

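The gripper is above the tab (254,147). I'll lower it astride the leaf and narrow the opening.

```bash
python3 -m handwheel '[[[0,0,-0.02,0,0,0],[0,0,-0.02,0,0,0],[0,0,-0.02,0,0,0],[0,0,-0.02,0,0,0],[0,0,-0.014,0,0,0],[0,0,0,0,0,0]]]' 0.6
python3 -m handwheel '[[[0,0,0,0,0,0],[0,0,0,0,0,0],[0,0,0,0,0,0],[0,0,0,0,0,0],[0,0,0,0,0,0]]]' 0.28
python3 w.py side,scene leaf
python3 -c "
import numpy as np
t=np.radians(np.arange(90,166,5))
for r in [.152]:
  v=-r*np.cos(t);z=r*np.sin(t)
  for i in range(len(t)-1): dv=v[i+1]-v[i];print(np.degrees(t[i]).round(),round(.0628*dv,4),round(.998*dv,4),round(z[i+1]-z[i],4))"
```

```text
time: 36.37
tool_pos: [0.5392, 0.0101, 0.174]
tool_rot: [-0.0, 1.0, -0.03, -0.003]
contact_force: [-0.4, -1.2, -1.6]
gripper_width: 0.598
grasp_force: 0.0
time: 36.78
tool_pos: [0.5421, 0.0091, 0.1793]
tool_rot: [0.0, 1.0, -0.031, 0.001]
contact_force: [0.4, -0.2, 0.1]
gripper_width: 0.277
grasp_force: 0.0
t 36.7833 tcp [0.5421 0.0091 0.1793] close axis deg -93.55 z [ 0.002  -0.0002 -1.    ] F [ 0.3528 -0.1567  0.0743]
side leaf 0.59 5273 top 0.1823 toprect [584.6  -0.1] [ 24. 246.] 85.8 z5 0.0496
scene leaf 0.7 4157 top 0.1885 toprect [625.4   2.5] [  5.6 171.3] 86.4 z5 0.0517
90.0 0.0008 0.0132 -0.0006
95.0 0.0008 0.0131 -0.0017
100.0 0.0008 0.0129 -0.0029
105.0 0.0008 0.0126 -0.004
110.0 0.0008 0.0122 -0.0051
115.0 0.0007 0.0117 -0.0061
120.0 0.0007 0.0112 -0.0071
125.0 0.0007 0.0105 -0.0081
130.0 0.0006 0.0098 -0.009
135.0 0.0006 0.0089 -0.0098
140.0 0.0005 0.0081 -0.0105
145.0 0.0004 0.0071 -0.0112
150.0 0.0004 0.0061 -0.0118
155.0 0.0003 0.0051 -0.0123
160.0 0.0003 0.004 -0.0126
```

```bash
python3 -m handwheel '[[[0.0008,0.0132,-0.0006,-5,0.31,0],[0.0008,0.0131,-0.0017,-5,0.31,0],[0.0008,0.0129,-0.0029,-5,0.31,0],[0.0008,0.0126,-0.004,-5,0.31,0],[0.0008,0.0122,-0.0051,-5,0.31,0],[0,0,0,0,0,0]]]' 0.28
python3 w.py side,scene leaf; python3 -c "
from plant import *;print(state()['joint_pos'])"
```

```text
time: 37.48
tool_pos: [0.5443, 0.0768, 0.161]
tool_rot: [0.217, 0.976, -0.027, -0.008]
contact_force: [-0.6, -0.2, 0.5]
gripper_width: 0.28
grasp_force: 0.1
t 37.4833 tcp [0.5443 0.0768 0.161 ] close axis deg -93.15 z [-0.0278 -0.4239 -0.9053] F [-0.584  -0.2285  0.54  ]
side leaf 0.67 5533 top 0.1604 toprect [587.9  81.4] [243.8  35.2] 1.9 z5 0.0475
scene leaf 0.72 7052 top 0.1674 toprect [591.3  82.8] [246.   47.3] 3.7 z5 0.0511
[ 0.20485008  0.03330667  1.79324036 -0.42348975  1.4490454   1.9190447 ]
```

```bash
python3 -m handwheel '[[[0.0007,0.0117,-0.0061,-5,0.31,0],[0.0007,0.0112,-0.0071,-5,0.31,0],[0.0007,0.0105,-0.0081,-5,0.31,0],[0.0006,0.0098,-0.009,-5,0.31,0],[0.0006,0.0089,-0.0098,-5,0.31,0],[0.0005,0.0081,-0.0105,-2,0.1,0],[0,0,0,0,0,0]]]' 0.28
python3 w.py side,scene leaf w8 scene; python3 -c "
from plant import *;print(state()['joint_pos'])"
```

```text
time: 38.27
tool_pos: [0.548, 0.1334, 0.1096]
tool_rot: [0.44, 0.898, -0.027, -0.016]
contact_force: [-1.1, -1.3, -0.9]
gripper_width: 0.283
grasp_force: 0.2
t 38.2667 tcp [0.548  0.1334 0.1096] close axis deg -93.16 z [-0.0517 -0.7883 -0.6131] F [-1.1073 -1.2659 -0.8919]
side leaf 0.76 4614 top 0.1073 toprect [594.7 144.6] [ 53.5 248.2] 85.2 z5 0.039
scene leaf 0.98 7508 top 0.1117 toprect [595.  143.2] [ 52.1 249. ] 87.9 z5 0.0418
[ 0.44655669  0.36366528  1.65358664 -0.76234305  1.65098073  2.23348976]
```

View pics/w8scene.png

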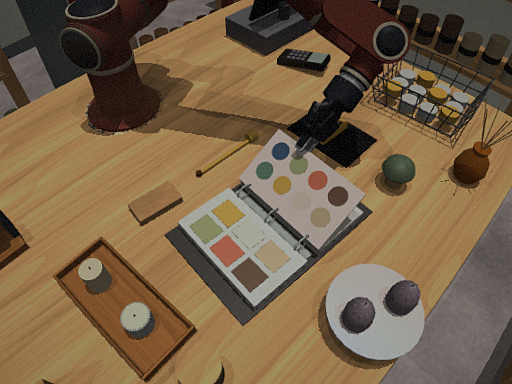

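The leaf is down to about 35° above the left page with the fingers astride it (310,140), clear of the mat and weight. I'll lower a bit more, then slide out sideways.

```bash
python3 -m handwheel '[[[0.0004,0.0071,-0.0112,0,0,0],[0.0004,0.0061,-0.0118,0,0,0],[0.0003,0.0051,-0.0123,0,0,0],[0,0,0,0,0,0]]]' 0.28
python3 -m handwheel '[[[0.0005,0.01,0,0,0,0],[0.0005,0.01,0,0,0,0],[0.0005,0.01,0,0,0,0],[0.0005,0.01,0,0,0,0],[0.0005,0.01,0,0,0,0],[0.0005,0.01,0,0,0,0],[0.0005,0.01,0.01,0,0,0],[0,0,0.02,0,0,0],[0,0,0.02,0,0,0],[0,0,0.02,0,0,0],[0,0,0.02,0,0,0]]]' 0.28
python3 w.py side,scene leaf,weight_mid w9 scene
```

```text
time: 38.8
tool_pos: [0.5488, 0.1518, 0.0745]
tool_rot: [0.439, 0.898, -0.027, -0.015]
contact_force: [-0.1, 0.1, -0.8]
gripper_width: 0.282
grasp_force: 0.2
time: 39.72
tool_pos: [0.5539, 0.2222, 0.1699]
tool_rot: [0.439, 0.898, -0.028, -0.013]
contact_force: [-1.1, 0.0, 0.7]
gripper_width: 0.28
grasp_force: 0.0
t 39.7167 tcp [0.5539 0.2222 0.1699] close axis deg -93.61 z [-0.048  -0.7874 -0.6146] F [-1.0765  0.013   0.6952]
side leaf 0.83 2675 top 0.0315 toprect [591.1  90.7] [194.4 248.3] 85.3 z5 0.0273
side weight_mid 0.52 163 top 0.0251 toprect [508.  326.6] [105.8  25.5] 87.2 z5 0.0055
scene leaf 0.75 6044 top 0.0332 toprect [591.5 103.3] [184.3 252.1] 85.9 z5 0.0289
scene weight_mid 0.88 355 top 0.0273 toprect [508.9 325. ] [26.8 98.2] 0.1 z5 0.0089
```

View pics/w9scene.png

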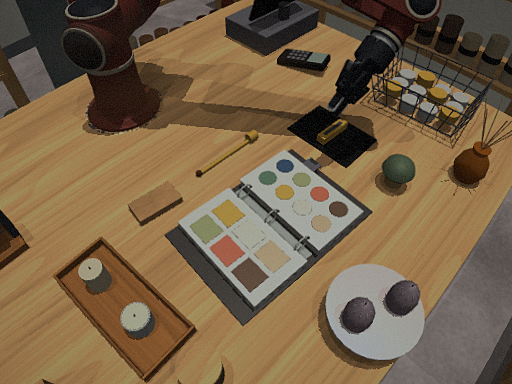

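The leaf lies flat on the left page with its circle swatches showing, and the weight is on the mat (332,130). I'll re-level the tool and go to the weight.

```bash
python3 -m handwheel '[[[0,0,0.01,6.5,-0.41,0],[0,0,0.01,6.5,-0.41,0],[0,0,0.01,6.5,-0.41,0],[0,0,0,6.5,-0.41,0],[0,0,0,6.5,-0.41,0],[0,0,0,6.5,-0.41,0],[0,0,0,6.5,-0.41,0],[0,0,0,6.5,-0.41,0],[0,0,0,0,0,0]]]' 0.28
python3 -m handwheel '[[[-0.0035,0.008,-0.003,0,0,7],[-0.0035,0.008,-0.003,0,0,7],[-0.0035,0.008,-0.003,0,0,7],[-0.0035,0.008,-0.003,0,0,7],[-0.0035,0.008,-0.003,0,0,7],[-0.0035,0.008,-0.003,0,0,7],[-0.0035,0.008,-0.003,0,0,7],[-0.0035,0.008,-0.003,0,0,7],[-0.0035,0.008,-0.003,0,0,7],[-0.0035,0.008,-0.003,0,0,7],[-0.0035,0.008,-0.003,0,0,7],[-0.0035,0.008,-0.003,0,0,7],[-0.0035,0.007,-0.003,0,0,7],[0,0,0,0,0,0],[0,0,0,0,0,0]]]' 0.7
python3 w.py wrist,scene leaf,weight_mid
```

```text
time: 40.77
tool_pos: [0.5534, 0.2187, 0.197]
tool_rot: [-0.001, 0.999, -0.033, -0.0]
contact_force: [-0.0, -0.5, -0.8]
gripper_width: 0.284
grasp_force: 0.0
time: 42.02
tool_pos: [0.5074, 0.3248, 0.1572]
tool_rot: [-0.0, 0.724, 0.69, -0.001]
contact_force: [0.1, 0.2, 0.3]
gripper_width: 0.7
grasp_force: 0.0
t 42.0167 tcp [0.5074 0.3248 0.1572] close axis deg -2.69 z [-0.0024 -0.0014 -1.    ] F [0.1406 0.1506 0.2591]
wrist leaf 0.96 4893 top 0.0332 toprect [533.8 182.5] [154.1 300.7] 26.1 z5 0.0305
wrist weight_mid 0.88 3362 top 0.0272 toprect [507.8 328.8] [100.2  26. ] 87.3 z5 0.0244
scene leaf 0.84 5934 top 0.0331 toprect [592.2 103.8] [181.2 251.3] 85.3 z5 0.0291
scene weight_mid 0.78 354 top 0.0276 toprect [509.9 324.4] [99.9 26.3] 88.7 z5 0.0092
```

```bash
python3 -m handwheel '[[[0.0006,0.0012,-0.02,0,0,0],[0,0,-0.02,0,0,0],[0,0,-0.02,0,0,0],[0,0,-0.02,0,0,0],[0,0,-0.02,0,0,0],[0,0,-0.02,0,0,0],[0,0,-0.015,0,0,0],[0,0,-0.008,0,0,0],[0,0,-0.003,0,0,0],[0,0,0,0,0,0],[0,0,0,0,0,0]]]' 0.7
python3 -m handwheel '[[[0,0,0,0,0,0],[0,0,0,0,0,0],[0,0,0,0,0,0],[0,0,0,0,0,0],[0,0,0,0,0,0],[0,0,0,0,0,0],[0,0,0,0,0,0],[0,0,0,0,0,0]]]' 0
python3 -m handwheel '[[[0,0,0.01,0,0,0],[0,0,0.02,0,0,0],[0,0,0.03,0,0,0],[0,0,0.03,0,0,0],[0,0,0.02,0,0,0],[0,0,0,0,0,0]]]' 0
```

```text
time: 43.23
tool_pos: [0.5097, 0.3261, 0.0139]
tool_rot: [-0.0, 0.723, 0.691, 0.001]
contact_force: [-0.8, -0.6, 0.4]
gripper_width: 0.697
grasp_force: 0.0
time: 43.9
tool_pos: [0.5095, 0.3263, 0.0142]
tool_rot: [-0.0, 0.723, 0.691, 0.001]
contact_force: [-1.5, -1.0, 5.6]
gripper_width: 0.284
grasp_force: 63.0
time: 44.4
tool_pos: [0.5116, 0.3271, 0.1283]
tool_rot: [0.001, 0.723, 0.691, 0.005]
contact_force: [1.7, 0.5, -3.2]
gripper_width: 0.281
grasp_force: 61.9
```

```bash
python3 -m handwheel '[[[0.008,-0.0234,0,0,0,-0.1],[0.008,-0.0234,0,0,0,-0.1],[0.008,-0.0234,0,0,0,-0.1],[0.008,-0.0234,0,0,0,-0.1],[0.008,-0.0234,0,0,0,-0.1],[0.008,-0.0234,0,0,0,-0.1],[0.008,-0.0234,0,0,0,-0.1],[0.008,-0.0234,0,0,0,-0.1],[0.008,-0.0234,0,0,0,-0.1],[0.008,-0.0234,0,0,0,-0.1],[0,0,0,0,0,0],[0,0,0,0,0,0]]]' 0
python3 w.py scene,side,wrist leaf,weight_mid
python3 -m handwheel '[[[0,0,-0.02,0,0,0],[0,0,-0.02,0,0,0],[0,0,-0.02,0,0,0],[0,0,-0.01,0,0,0],[0,0,-0.005,0,0,0],[0,0,0,0,0,0],[0,0,0,0,0,0]]]' 0
```

```text
time: 45.4
tool_pos: [0.5876, 0.0906, 0.1202]
tool_rot: [-0.002, 0.73, 0.684, -0.001]
contact_force: [0.3, 1.1, -5.4]
gripper_width: 0.283
grasp_force: 61.8
t 45.4 tcp [0.5876 0.0906 0.1202] close axis deg -3.73 z [-0.0041  0.0012 -1.    ] F [ 0.3284  1.0682 -5.4403]
scene leaf 0.94 5364 top 0.0333 toprect [591.2  89.2] [154.6 251. ] 85.9 z5 0.029
scene weight_mid 0.7 371 top 0.1325 toprect [587.5  89.4] [99.1 25.9] 87.8 z5 0.1138
side leaf 0.6 2734 top 0.0315 toprect [591.5  96.4] [198.  252.8] 84.6 z5 0.0274
side weight_mid 0.71 249 top 0.1321 toprect [586.8  91.1] [98.5 26. ] 86.3 z5 0.1113
wrist leaf 0.59 52366 top 0.0334 toprect [592.2 108.3] [176.  251.1] 86.2 z5 0.031
wrist weight_mid 0.62 11332 top 0.1351 toprect [588.3  94.9] [100.4  26.1] 86.7 z5 0.1319
time: 46.43
tool_pos: [0.5896, 0.092, 0.0486]
tool_rot: [-0.0, 0.729, 0.685, 0.001]
contact_force: [-0.5, 0.0, -4.2]
gripper_width: 0.284
grasp_force: 61.7
```

```bash
python3 -m handwheel '[[[0.0015,0.001,-0.003,0,0,0],[0,0,-0.002,0,0,0],[0,0,0,0,0,0],[0,0,0,0,0,0]]]' 0
python3 -m handwheel '[[[0,0,-0.0015,0,0,0],[0,0,0,0,0,0],[0,0,0,0,0,0]]]' 0
python3 -m handwheel '[[[0,0,-0.001,0,0,0],[0,0,0,0,0,0],[0,0,0,0,0,0]]]' 0
```

```text
time: 46.77
tool_pos: [0.5907, 0.0929, 0.0432]
tool_rot: [-0.0, 0.729, 0.685, 0.001]
contact_force: [0.6, -0.4, -4.1]
gripper_width: 0.284
grasp_force: 61.7
time: 47.02
tool_pos: [0.591, 0.0929, 0.0422]
tool_rot: [-0.0, 0.729, 0.685, 0.001]
contact_force: [-1.0, 0.4, 0.9]
gripper_width: 0.281
grasp_force: 62.3
time: 47.27
tool_pos: [0.591, 0.0929, 0.0421]
tool_rot: [-0.0, 0.729, 0.685, 0.001]
contact_force: [-4.6, -0.5, 6.2]
gripper_width: 0.281
grasp_force: 63.0
```

Contact, so I'll release and rise, then check.

```bash
python3 -m handwheel '[[[0,0,0,0,0,0],[0,0,0,0,0,0],[0,0,0,0,0,0],[0,0,0,0,0,0],[0,0,0.01,0,0,0],[0,0,0.02,0,0,0],[0,0,0.03,0,0,0],[0,0,0.03,0,0,0],[0,0,0.03,0,0,0],[0,0,0.03,0,0,0],[0,0,0.03,0,0,0],[0,0,0,0,0,0]]]' 0.65
python3 w.py wrist,side,scene leaf,weight_mid,pillar_mid,tin_mid w10 scene
```

```text
time: 48.27
tool_pos: [0.5942, 0.093, 0.2298]
tool_rot: [0.004, 0.729, 0.685, 0.006]
contact_force: [0.9, 0.1, 0.9]
gripper_width: 0.653
grasp_force: 0.0
t 48.2667 tcp [0.5942 0.093  0.2298] close axis deg -3.59 z [ 0.0139  0.0016 -0.9999] F [0.9331 0.0911 0.9467]
wrist leaf 0.8 29669 top 0.0336 toprect [592.3 108.5] [175.9 251. ] 86.4 z5 0.0308
wrist weight_mid 0.58 2575 top 0.0551 toprect [590.7  96.1] [99.3 25.9] 85.8 z5 0.0521
wrist pillar_mid none
wrist tin_mid none
side leaf 0.89 2358 top 0.0315 toprect [592.   91.2] [188.9 262.2] 75.2 z5 0.0275
side weight_mid 0.57 227 top 0.0529 toprect [590.9  92.8] [100.   24.9] 87.3 z5 0.0395
side pillar_mid 0.71 938 top 0.066 toprect [ 437.7 -342.3] [44.7 46.9] 32.9 z5 0.0106
side tin_mid 0.71 835 top 0.0502 toprect [ 567.8 -333.7] [50.9 48.1] 88.1 z5 0.0114
scene leaf 0.73 5209 top 0.0331 toprect [592.9 105.8] [176.7 249.1] 85.8 z5 0.0291
scene weight_mid 0.63 571 top 0.0545 toprect [592.4  91.9] [100.5  25.5] 86.2 z5 0.0358
scene pillar_mid 0.84 767 top 0.0669 toprect [ 440.4 -343.2] [46.3 44.1] 57.8 z5 0.0169
scene tin_mid 0.77 912 top 0.0515 toprect [ 569.  -332.4] [51.8 54.6] 7.3 z5 0.0183
```

View pics/w10scene.png

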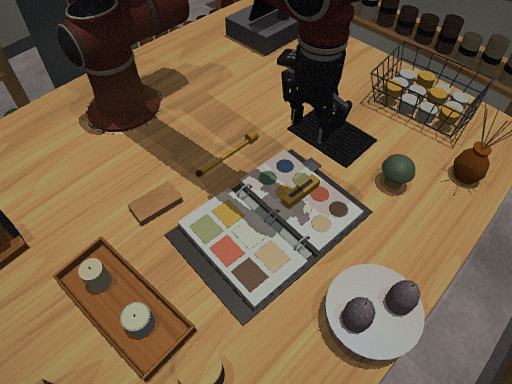

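The weight lies across the middle of the turned leaf (298,190). Both candles stand in the tray, and the bystanders are where they were.

```bash
python3 -m handwheel '[[[0,0,0,0,0,0],[0,0,0,0,0,0],[0,0,0,0,0,0]]]' && python3 -c "
from plant import *;print(job_done())"
```

```text
time: 49.27
tool_pos: [0.5904, 0.0928, 0.2204]
tool_rot: [-0.0, 0.729, 0.685, 0.0]
contact_force: [0.0, -0.6, -0.4]
gripper_width: 0.644
grasp_force: 0.0
the job is handed in; nothing more can be done
None
```

Job handed in at 49 s: pillar and tin (the only candles present) stand upright in the tray, the leaf lies flat on the left page other face up, and the weight lies across its middle; the tab slipped from the grip near upright, so I guided the leaf down with the fingers astride it and let it drop the last few degrees.

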